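# Set the soup warmer's dial to its preset line and start it

## Task

Set and start the soup warmer: push the fin on its dial round clockwise with the fingers until the index mark on the dial lines up with the single long line on the collar round it, and only then press the start button right of the dial fully down and let go. Just push with the fingertips: do not pinch the fin, and do not pick up or shift the bowls and other things standing about.

Things in the scene. Friction and masses are not known exactly. Their poses are not given: they have to be found in the camera images.
- warmer: soup warmer fixed to the table, 320x250 mm; origin on the dial's axis at table height; x to its rear, y to its left, z up. Grey console in front, 60 mm high, reaching 90 mm in front of, 82 behind, 85 left and 165 right of the axis; behind it a lower black hot plate (38 mm high) with two small white bowls, centres about 155 mm behind the axis
- dial_axis (a point): point on the dial's axis at the height of the dial's flat top, 76 mm above the table; axes as the warmer's. The dial is a black disc, 110 mm across and 12 mm thick with a knurled edge, lying flat (axis upright) on the console
- dial (a joint): angle of the dial in rad: 0 with index mark and fin pointing to the warmer's left (its +y), growing clockwise seen from above (pi/2: to the rear, pi: to the right); stops at -0.8 and 3.4. It starts between -0.5 and 0.3, the target between 0.97 and 2.47. Steady friction of 0.06 N m (about 2 N at the fin); stays where it is left, no detents
- dial_index (a point): the index mark: outer end of the short white line (10 mm long, 5 mm wide) on the dial's rim, 58 mm from the axis, on the same radius as the fin
- fin_top (a point): centre of the top of the fin, an upright plain aluminium plate standing on the dial along the index radius: from 16 to 48 mm from the axis, 12 mm thick, 26 mm high (this point is 32 mm from the axis and 102 mm above the table). Axes: x the way the fin travels clockwise, y outward along the fin, z up. Pushed on its face at x = -6 mm it turns the dial clockwise, at x = +6 mm back
- collar: flat aluminium collar, 160 mm across and 4 mm thick, lying on the console under and round the dial (fixed, turned differently each time); origin on the dial's axis at its underside, 60 mm above the table; its x axis points along the long target line. Small ticks, 4 mm long, every 15 degrees elsewhere
- target_line (a point): inner end of the long black raised target line on the collar, which is 6 mm wide and 21 mm long and runs radially; this point is 58 mm from the dial's axis, so it meets dial_index when the two are lined up
- start (a joint): travel of the start button in m: 0 released, 0.006 fully down; a spring pushes it back, about 1.5 N at the start and 5 N at full travel
- start_top (a point): centre of the top of the start button, a steel push button 28 mm across, pressed straight down, on the console 125 mm to the right of the dial's axis and 12 mm in front of it
- bowl_left: white bowl, 86 mm across and 51 mm high, on the hot plate, left; origin at its underside. Leave it alone
- bowl_right: white bowl like the other, on the hot plate, right. Leave it alone
- cup: white cup, 79x60x86 mm, upright on the table left of the hot plate; origin at its underside. Leave it alone
- spice: spice jar, 45 mm across and 100 mm high, on the table right of the warmer; origin at its underside. Leave it alone
- lemon: lemon, 72x57x58 mm, on the table left of the warmer; origin at its underside. Leave it alone
- spoon: steel spoon, 188 mm long and 15 mm high, lying on the table right of the warmer; origin at its underside. Leave it alone

How it is judged:
By the outcome, as a careful person would: the job done as asked, in the order asked, and still so for the second after the job is handed in, with the robot touching nothing.
It also fails if it takes over 43 s, if anything falls off the work surface, if the arm or the gripper's body presses on something with over 40 N, if the wrist force passes 120 N, or if a joint passes its speed limit or range.

## Robot

A 7-joint arm with a two-finger parallel gripper is mounted at the origin on the work surface; the furniture and walls round the work are solid. World frame = base frame: x ahead of the robot, y to its left, z up, the work surface at z = 0. Lengths are in m, angles in rad, forces in N, time in s.
With the tool pointing down it reaches from about 0.4 to 0.85 m from the base axis. Payload 10.4 kg.
Tool frame: the origin (TCP) lies midway between the tips of the shut fingers; the grasp point (between the pads) lies 19 mm behind it; z points along the fingers, y is the line along which they close (so a half turn about z gives the same grasp; the last joint's range is limited). The gripper opens to 87 mm and grips with 3 to 60 N. Pads are 19 mm wide; open, the fingers measure 117 mm over their backs; the gripper's body (75 mm by 190 mm) begins 51 mm behind the grasp point.
Start: joints at [-0.023, 0.332, -0.065, 1.46, 0.022, 1.35, -0.088], TCP at [0.625, 0, 0.223] pointing down, gripper open.
Joint ranges: [-2.6, 2.6], [-0.5, 2.12], [-1.47, 1.34], [0.16, 2.42], [-1.27, 4.41], [0.06, 2.06], [-2.6, 2.6]. Speed limits (rad/s): [2.22, 2.22, 2.79, 2.79, 3.14, 3.14, 3.14].

## Interface

Orientations are given as a rotation vector (axis times angle).
In Python, from workcell import get_state, read_camera, finish_job gives the robot as it stands.
- The arm moves only by the tool servo_tool, never from a script. Its argument "motion" is text: rows parted by semicolons, each of 6 numbers parted by spaces: the shift along the tool's x, y, z each as a share of 250 mm, from -1 to 1, then the turn, a rotation vector about the tool's x, y, z each as a share of 0.5 rad, from -1 to 1. In form: tx ty tz wx wy wz; .... A call has 1 to 5 rows; each row is the pose to reach, as a shift and turn from the pose commanded when the call began, along the tool's axes at that moment; what a row does not reach only later rows make up. A row lasts 1/10 s, in which the tool goes at most 50 mm and 8.59 degrees, less where a joint would pass 70% of its speed; a pose out of reach is approached as far as the arm can. A call with a number of a shift or a turn outside -1 to 1 is refused whole. A call with a gripper value outside its range is refused whole. "gripper" is the opening, from -1 (shut) to 1 (fully open), set as the call begins (left out, the last holds). The fingers move at their own pace and stop on an object; the grip force is fixed at half the most. Time passes only in rows, so rows that repeat a pose let the fingers close. It gives the time, the measured TCP pose, the force, the opening and the grip force at its end, in the units of the state.
- get_state(): the state, without advancing time (a new reading comes with each control period).
- read_camera(name): name is "scene" or "side" or "wrist"; returns a dict with "img" (384x512x3 uint8, blue, green, red), "z_map" (384x512 float32, m along the optical axis (not along the pixel's ray), 0 where there is no reading), "fx", "fy", "cx", "cy" (pixels), "extrinsics" (4x4, takes a point from world to camera coordinates). Camera axes: x right, y up, looking along -z (the intrinsics and any distortion apply to the point x, -y, -z); pixel columns grow to the right and rows downward; lengths in m; the calibration is good to about 2 mm. A picture is of the moment at which its call begins.
- finish_job(): hands the job in; it is judged then, once.
The state is a dict: "clock": time; "q": joint angles; "qd": joint speeds; "tau": joint torques, N m; "tcp_pos": TCP position; "orientation": TCP orientation; "contact_force": force on the tool from outside, world axes, zero at the start; "torque": the same for the moment, N m; "gripper_width": opening from 0.0 (shut) to 1.0 (fully open); "finger_force": force on a finger pad.
Only numpy, scipy, OpenCV 4.12 (cv2) and the standard library are available. Lean on these libraries where they do the work, as an engineer would, in place of code of your own. Each camera call takes 0.05 s, during which the arm holds its last target. There are 200 camera calls.

## Working session

There is one attempt and no reset: what is moved stays moved. The work goes in short steps, Python scripts to look and compute and a tool call to move; the robot and the scene stay as the last step left them, time stands still between calls to the robot, and variables do not carry over. Pictures are saved under pics/ and viewed, at most 10 in all, crops included, and the job is handed in when it is done.

Besides the shell and the picture viewer there is one more tool, called after "Call:" in YAML: its name, and indented under it one key for each argument. servo_tool: Moves the arm, as the interface text tells. Its arguments: {"type":"object","properties":{"motion":{"type":"string"},"gripper":{"type":"number"}},"required":["motion"]}

```bash
ls; mkdir -p pics
cat > h.py <<'E'
import numpy as np, cv2
from workcell import get_state, read_camera, finish_job
def snap(n,f):
    c=read_camera(n); cv2.imwrite(f'pics/{f}.png',c['img']); np.savez(f'pics/{f}.npz',**c); return c
def load(f): return dict(np.load(f'pics/{f}.npz'))
def px2w(c,u,v,z):  # ray to world plane z
    E=c['extrinsics'];R=E[:3,:3];o=-R.T@E[:3,3]
    d=R.T@np.array([(u-c['cx'])/c['fx'],-(v-c['cy'])/c['fy'],-1.])
    return o+d*(z-o[2])/d[2]
def w2px(c,p):
    q=c['extrinsics'][:3,:3]@np.array(p)+c['extrinsics'][:3,3]
    return c['cx']+c['fx']*q[0]/-q[2], c['cy']-c['fy']*q[1]/-q[2]
E
python3 - <<'E'
from h import *
a=snap('scene','s0');b=snap('wrist','w0')
s=get_state();print(s)
print({k:(v.shape if hasattr(v,'shape') else v) for k,v in a.items() if k not in('img','z_map')})
cv2.imwrite('pics/sw0.png',cv2.resize(np.vstack([a['img'],b['img']]),None,fx=.78,fy=.78))
cv2.imwrite('pics/s0b.png',cv2.resize(a['img'],(800,600),interpolation=cv2.INTER_CUBIC))
cv2.imwrite('pics/w0b.png',cv2.resize(b['img'],(800,600),interpolation=cv2.INTER_CUBIC))
E
```

```text
pics
{'clock': 0.1, 'q': array([-0.02261348,  0.3328309 , -0.06467754,  1.46085355,  0.02155932,
        1.34994332, -0.08851599]), 'qd': array([-0.00070486, -0.00182602, -0.00172065, -0.00139585, -0.0015392 ,
        0.00028772,  0.00305063]), 'tau': array([ 3.16136166e-04, -6.24538064e+01,  2.38312193e-02, -3.90717781e+01,
       -6.15657773e-02,  3.65302863e-02,  4.60620026e-05]), 'tcp_pos': array([6.24637372e-01, 3.92103880e-06, 2.21821377e-01]), 'orientation': array([-2.22080030e+00, -2.22077021e+00,  1.52261050e-03]), 'contact_force': array([ 0.18725036,  0.00115799, -0.38840324]), 'torque': array([-0.01329291, -0.05058639, -0.0123495 ]), 'finger_force': 0.0, 'gripper_width': 1.0037740539134081}
{'fx': 387.66453556091955, 'fy': 387.66453556091955, 'cx': 264.26433627167825, 'cy': 188.69663688842704, 'extrinsics': (4, 4)}
```

View pics/s0b.png

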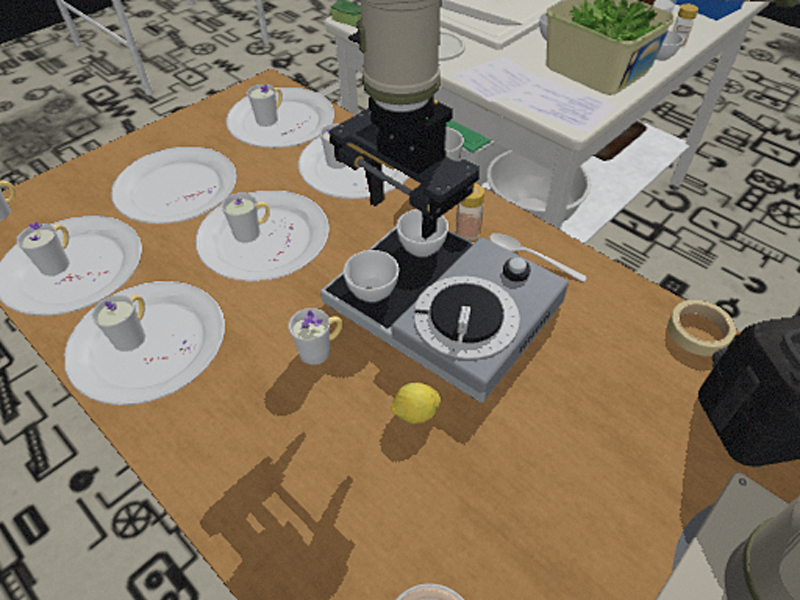

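View pics/w0b.png

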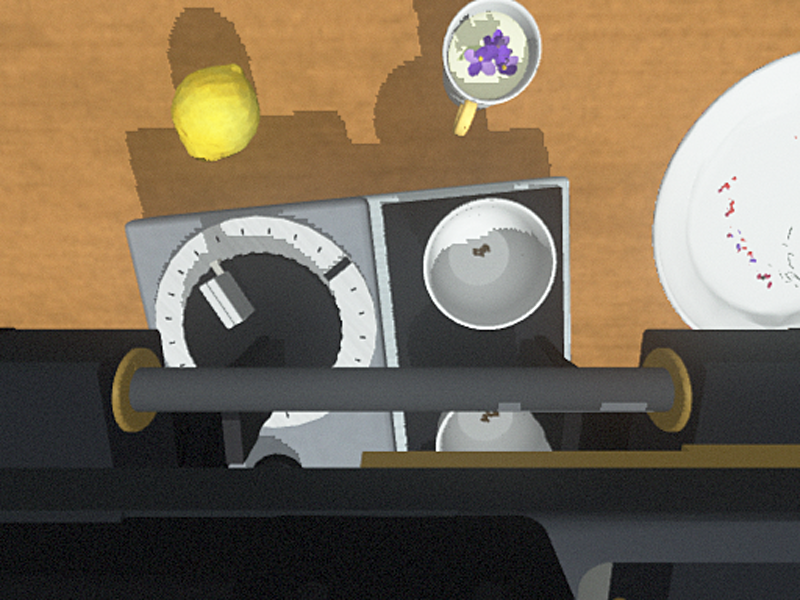

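The wrist view (800 px wide) shows the index at (214,268), the fin top at about (228,300) and the target line from (327,277) to (350,260). The collar rim runs through (155,320), (262,216) and (377,315). In the console's left corner I have (127,222) and (366,197).

Run:
```python
from h import *
c=load('w0');k=1.5625
P=lambda u,v,z:px2w(c,u/k,v/k,z)[:2]
from scipy.optimize import least_squares
pts=np.array([P(u,v,.064) for u,v in[(155,320),(262,216),(377,315),(185,249),(340,245)]])
r=least_squares(lambda x:np.hypot(*(pts-x[:2]).T)-.08,[.5,0]);C=r.x;print('C',C,r.fun)
A=P(127,222,.06);B=P(366,197,.06);print(A,B,np.hypot(*(B-A)))
d=B-A;yaw=np.arctan2(d[1],d[0]);print('yaw',yaw)
R=np.array([[np.cos(yaw),-np.sin(yaw)],[np.sin(yaw),np.cos(yaw)]])
print('C from corner',A+R@[.09,-.085])
ang=lambda p:np.arctan2(*(p-C)[::-1])
for n,p in dict(idx=P(214,268,.076),fin=P(228,298,.102),ti=P(327,277,.066),to=P(350,260,.066)).items():
  print(n,p,np.hypot(*(p-C)),'world ang',ang(p),'dial',np.pi/2+yaw-ang(p))
print('btn',C+R@[-.012,-.125])
c2=load('s0');q=px2w(c2,516/k,265/k,.075);print('btn scene',q)
u,v=int(516/k),int(265/k);print(c2['z_map'][v,u])
E=c2['extrinsics'];zc=c2['z_map'][v,u];pc=np.array([(u-c2['cx'])/c2['fx']*zc,-(v-c2['cy'])/c2['fy']*zc,-zc]);print(E[:3,:3].T@(pc-E[:3,3]))
```

```text
C [ 0.52888472 -0.03637466] [ 0.00124062  0.00018843 -0.0003671  -0.00135387  0.0010124 ]
[0.43535574 0.03940649] [0.60121418 0.05634176] 0.1667208010101627
yaw 0.10175413854878733
C from corner [ 0.5335244  -0.03601177]
idx [0.49903597 0.01002409] 0.05517056832354819 world ang 2.1424538095484613 dial -0.46990334420477753
fin [ 0.51661674 -0.00430019] 0.0343405706535827 world ang 1.9361124221002592 dial -0.26356195675657546
ti [0.57337815 0.00180855] 0.058631237150240295 world ang 0.7092217398198332 dial 0.9633287255238506
to [0.589788   0.01382545] 0.078925668271797 world ang 0.6893593126960235 dial 0.9831911526476603
btn [ 0.52964412 -0.16194704]
btn scene [ 0.52860977 -0.15972008  0.075     ]
0.9607802
[ 0.5263731  -0.15392218  0.08310074]
```

Call:
servo_tool:
  motion: "-0.1 -0.3 0 0 0 0; -0.1 -0.59 0 0 0 0; -0.1 -0.59 0 0 0 0; -0.1 -0.59 0 0 0 0; -0.1 -0.59 0 0 0 0"
  gripper: -1

```text
clock: 0.6
tcp_pos: [0.477, -0.0251, 0.2229]
orientation: [2.221, 2.22, 0.001]
contact_force: [0.2, 0.8, 0.3]
gripper_width: 0.631
finger_force: 0.0
```

Call:
servo_tool:
  motion: "0 0 0 0 0 0; 0 0 0.2 0 0 0; 0 0 0.3 0 0 0; 0 0 0.3 0 0 0"

```text
clock: 1.0
tcp_pos: [0.4763, -0.0247, 0.1441]
orientation: [-2.218, -2.219, 0.007]
contact_force: [0.0, -0.8, 0.2]
gripper_width: 0.263
finger_force: 0.0
```

Run:
```python
from h import *
a=snap('scene','s1');b=snap('side','d1')
x=cv2.resize(a['img'][100:290,190:400],None,fx=2.6,fy=2.6,interpolation=cv2.INTER_CUBIC)
y=cv2.resize(b['img'],(x.shape[0]*0+250,190))
cv2.imwrite('pics/s1c.png',x)
s=get_state();print(s['clock'],s['tcp_pos'],s['contact_force'],s['gripper_width'])
```

```text
1.1 [ 0.47847675 -0.02478655  0.14806827] [-0.06441087 -0.05856927  0.86547522] 0.16973747153066693
```

View pics/s1c.png

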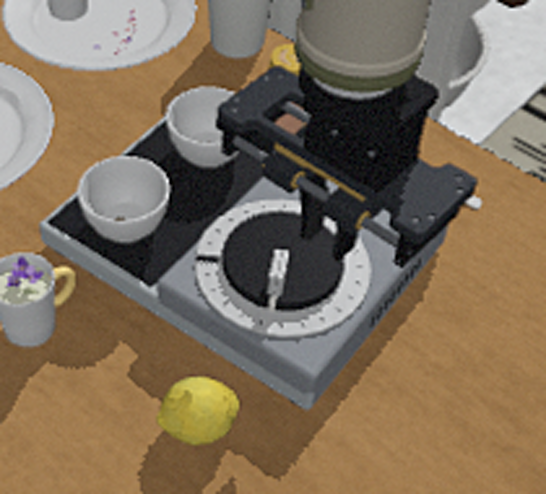

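The crop shows the fingers nearly shut in front of the fin. The index is at (270,318), the fin top at (280,258) and the target line at (207,258), with the way clear to descend.

Call:
servo_tool:
  motion: "0 0 0 0 0 0; 0 0 0 0 0 0; 0 0 0 0 0 0; 0 0 0.12 0 0 0; 0 0 0.245 0 0 0"

```text
clock: 1.6
tcp_pos: [0.4788, -0.025, 0.087]
orientation: [2.22, 2.22, 0.004]
contact_force: [0.5, -0.7, -0.3]
gripper_width: 0.009
finger_force: 0.0
```

Call:
servo_tool:
  motion: "0.016 0.026 0 0 0 0; 0.032 0.052 0 0 0 0; 0.043 0.07 0 0 0 0; 0.054 0.088 0 0 0 0"

```text
clock: 2.0
tcp_pos: [0.5006, -0.0111, 0.0876]
orientation: [2.221, 2.221, 0.002]
contact_force: [-2.2, -1.3, 1.4]
gripper_width: 0.008
finger_force: 1.1
```

Call:
servo_tool:
  motion: "0.022 0.02 0 0 0 0; 0.044 0.04 0 0 0 0; 0.06 0.058 0 0 0 0; 0.076 0.076 0 0 0 0; 0.072 0.09 0 0 0 0"

```text
clock: 2.5
tcp_pos: [0.5223, 0.0078, 0.0862]
orientation: [-2.219, -2.222, -0.001]
contact_force: [-1.8, 2.5, -0.5]
gripper_width: 0.008
finger_force: 1.4
```

Run:
```python
from h import *
a=snap('scene','s2')
x=cv2.resize(a['img'][165:235,255:345],None,fx=7,fy=7,interpolation=cv2.INTER_CUBIC)
cv2.imwrite('pics/s2c.png',x)
s=get_state();print(s['clock'],s['tcp_pos'],s['contact_force'])
```

```text
2.55 [0.52283364 0.00743383 0.08633148] [-1.03621939  2.79697099 -0.29967938]
```

View pics/s2c.png

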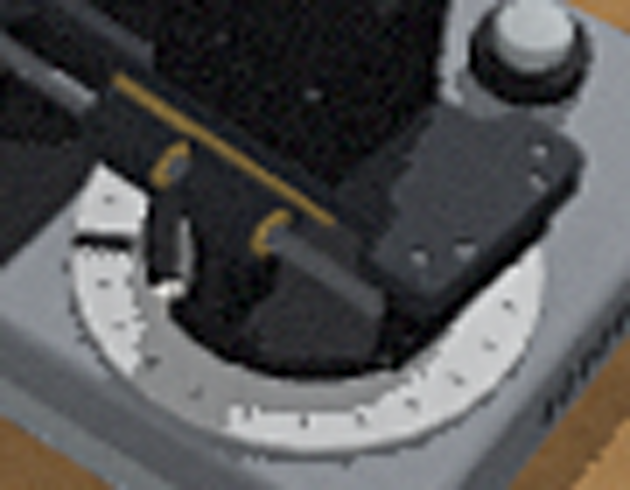

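The index is at (166,289) in the crop and the target line runs from (76,238) to (130,241), so there is still some angle to go.

Run:
```python
from h import *
c=load('s2');C=np.array([.530,-.036])
P=lambda u,v,z:px2w(c,255+u/7,165+v/7,z)[:2]
# centre check: collar rim
from scipy.optimize import least_squares
pts=np.array([P(u,v,.064) for u,v in[(73,262),(90,320),(150,395),(300,452),(430,430),(525,340),(547,270)]])
r=least_squares(lambda x:np.hypot(*(pts-x[:2]).T)-.08,[.5,0]);print(r.x,r.fun);
for C in (C,r.x):
 for n,p in dict(idx=P(166,289,.076),ti=P(130,241,.065),to=P(76,238,.065)).items():
  d=p-C;print(n,p,np.hypot(*d),np.arctan2(d[1],d[0]))
```

```text
[ 0.52450164 -0.03405727] [-5.82990900e-04 -1.05844618e-03  1.10874658e-04  1.15849104e-03
  5.13195329e-05 -1.98206532e-03  3.49864737e-04]
idx [0.54346794 0.01726256] 0.05493892746123984 1.3231282978161125
ti [0.57169453 0.00339292] 0.05736058517082906 0.757021487221018
to [0.58584428 0.01502638] 0.0756457224373221 0.7403471078769523
idx [0.54346794 0.01726256] 0.05471238824354231 1.2167942720507816
ti [0.57169453 0.00339292] 0.060246875901493684 0.6707992201207891
to [0.58584428 0.01502638] 0.07856286647409484 0.6748358216964517
```

Call:
servo_tool:
  motion: "-0.004 0.015 0 0 0 0; -0.009 0.027 0 0 0 0; -0.014 0.039 0 0 0 0; -0.02 0.05 0 0 0 0; -0.02 0.05 0 0 0 0"

```text
clock: 3.05
tcp_pos: [0.5351, 0.0011, 0.0864]
orientation: [2.221, 2.221, 0.001]
contact_force: [-0.2, 2.0, 0.2]
gripper_width: 0.007
finger_force: 0.6
```

Run:
```python
from h import *
a=snap('scene','s3')
x=cv2.resize(a['img'][180:225,255:305],None,fx=11,fy=11,interpolation=cv2.INTER_CUBIC)
cv2.imwrite('pics/s3c.png',x)
s=get_state();print(s['clock'],s['tcp_pos'],s['contact_force'])
```

```text
3.1 [0.53485209 0.00095782 0.08638352] [-0.25884743  1.45746345  0.49661717]
```

View pics/s3c.png

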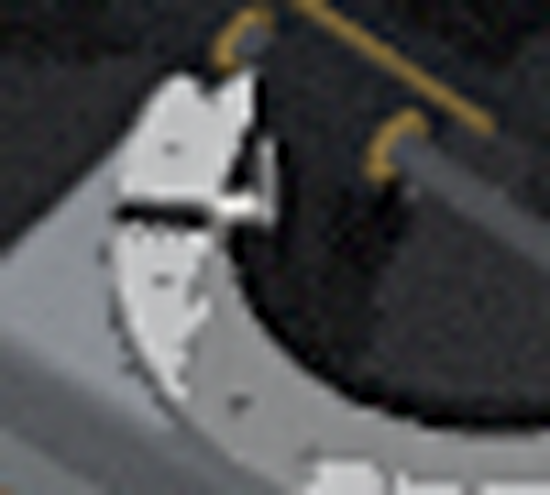

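The index's white line (215–270,207) now nearly meets the target line (118–215,212). I'll back off and check from above.

Call:
servo_tool:
  motion: "0.04 -0.034 0 0 0 0; 0.06 -0.05 0 0 0 0; 0.06 -0.05 -0.15 0 0 0; 0.06 -0.05 -0.35 0 0 0; 0.06 -0.05 -0.5 0 0 0"

```text
clock: 3.6
tcp_pos: [0.5218, 0.0169, 0.2141]
orientation: [2.22, 2.221, 0.002]
contact_force: [1.5, 1.3, -0.2]
gripper_width: 0.011
finger_force: 0.0
```

Call:
servo_tool:
  motion: "-0.18 0.1 0 0 0 0; -0.36 0.18 0 0 0 0; -0.36 0.18 0 0 0 0; -0.36 0.18 0 0 0 0; -0.36 0.18 0 0 0 0"

```text
clock: 4.1
tcp_pos: [0.5666, -0.0721, 0.2112]
orientation: [-2.219, -2.223, -0.0]
contact_force: [1.2, 0.6, 0.3]
gripper_width: 0.005
finger_force: 0.0
```

Run:
```python
from h import *
a=snap('wrist','w4')
s=get_state();print(s['clock'],s['tcp_pos'],s['contact_force'])
# dial centre px guess
u,v=map(int,w2px(a,[.528,-.036,.07]));print(u,v)
x0,y0=max(u-75,0),max(v-75,0);print(x0,y0)
cv2.imwrite('pics/w4c.png',cv2.resize(a['img'][y0:y0+150,x0:x0+200],None,fx=4,fy=4,interpolation=cv2.INTER_CUBIC))
```

```text
4.15 [ 0.5666469  -0.07184661  0.2113062 ] [-0.22090858  0.77205243 -0.59541175]
218 147
143 72
```

View pics/w4c.png

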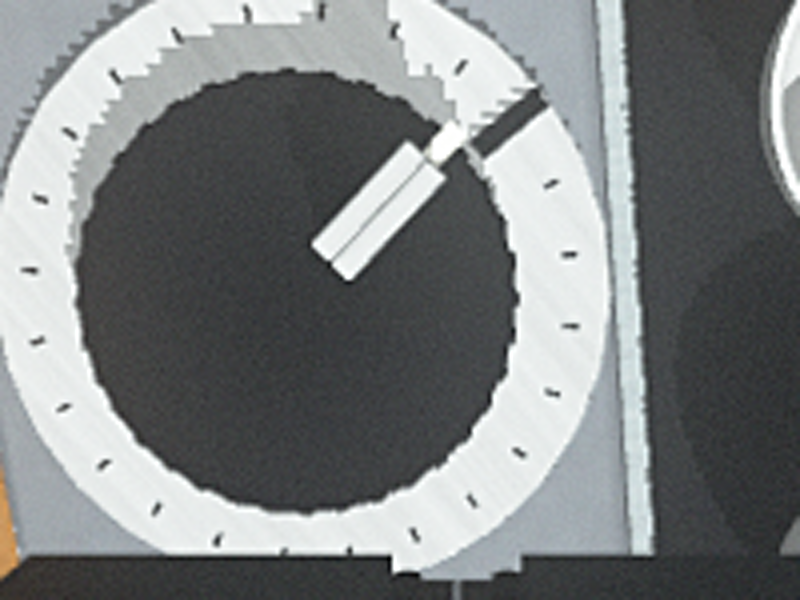

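In the top view the fin's centre line runs (330,262)→(428,160), with the index tip at (462,127). The target line's centre line runs (478,147)→(543,98), so the dial is still short.

Run:
```python
from h import *
from scipy.optimize import least_squares
c=load('w4')
P=lambda u,v,z:px2w(c,143+u/4,72+v/4,z)[:2]
def fit(px,z,r):
  p=np.array([P(u,v,z) for u,v in px]);f=least_squares(lambda x:np.hypot(*(p-x[:2]).T)-x[2],[.5,0,r]);print(f.x,abs(f.fun).max());return f.x[:2]
C1=fit([(77,290),(298,70),(518,295),(300,513),(140,450),(140,135),(460,445)],.076,.055)
C2=fit([(2,330),(610,290),(540,480),(165,552),(560,120),(0,250)],.064,.08)
C=C1
a=lambda d:np.arctan2(d[1],d[0])
f0,f1=P(330,262,.102),P(428,160,.102);print('fin dir',a(f1-f0),'mid',(f0+f1)/2,a((f0+f1)/2-C))
i=P(458,130,.076);print('idx',a(i-C),np.hypot(*(i-C)))
t0,t1=P(478,147,.066),P(543,98,.066);print('t',a(t0-C),a(t1-C),a(t0-C2),a(t1-C2),a(t1-t0))
# refine: ticks are at 15deg multiples from the target
A=np.array([a(P(u,v,.064)-C) for u,v in[(461,68),(395,31),(322,12),(247,13),(178,35),(115,76),(70,133),(40,199),(30,270),(37,342),(64,407),(104,464),(157,508),(551,184),(569,254),(570,326),(553,393),(519,454),(474,500)]])
s=np.pi/12;m=np.angle(np.mean(np.exp(1j*A*24)))/24;print('target from ticks',m+s*np.round((.68-m)/s), 'scatter',np.std((A-m+s/2)%s))
```

```text
[ 0.52785089 -0.03604625  0.0549312 ] 0.0010262891747366415
[ 0.52818688 -0.03635866  0.07911647] 0.00047464521082946076
fin dir 0.7873444239585031 mid [ 0.55022851 -0.01298119] 0.8005245383962372
idx 0.8023466852403227 0.05781565113097464
t 0.6970628097649902 0.6806253522400508 0.7047893860498833 0.6863947779247126 0.6317797964862881
target from ticks 0.6849217413539651 scatter 0.002891882185912592
```

Call:
servo_tool:
  motion: "0.18 -0.1 0 0 0 0; 0.36 -0.18 0 0 0 0; 0.36 -0.18 0 0 0 0; 0.36 -0.18 0.2 0 0 0; 0.36 -0.18 0.4 0 0 0"

```text
clock: 4.65
tcp_pos: [0.5228, 0.0184, 0.1118]
orientation: [2.216, 2.223, 0.006]
contact_force: [1.3, -0.8, -0.8]
gripper_width: 0.005
finger_force: 0.0
```

Call:
servo_tool:
  motion: "0 0 0.1 0 0 0; 0 0 0.1 0 0 0; -0.03 0.025 0.1 0 0 0; -0.05 0.043 0.1 0 0 0; -0.058 0.05 0.1 0 0 0"

```text
clock: 5.15
tcp_pos: [0.5363, 0.0014, 0.0882]
orientation: [2.221, 2.219, 0.004]
contact_force: [-1.4, 1.9, 1.1]
gripper_width: 0.002
finger_force: 1.1
```

Call:
servo_tool:
  motion: "-0.003 0.004 0 0 0 0; -0.006 0.007 0 0 0 0; -0.009 0.01 0 0 0 0; -0.012 0.012 0 0 0 0; -0.012 0.012 0 0 0 0"

```text
clock: 5.65
tcp_pos: [0.5377, -0.0008, 0.0864]
orientation: [2.221, 2.222, 0.001]
contact_force: [-0.9, 2.8, 1.2]
gripper_width: 0.003
finger_force: 1.0
```

Call:
servo_tool:
  motion: "0.04 -0.034 0 0 0 0; 0.06 -0.05 0 0 0 0; 0.06 -0.05 -0.15 0 0 0; 0.06 -0.05 -0.35 0 0 0; 0.06 -0.05 -0.5 0 0 0"

```text
clock: 6.15
tcp_pos: [0.5248, 0.0144, 0.2139]
orientation: [2.22, 2.221, 0.001]
contact_force: [0.5, 0.5, -0.4]
gripper_width: 0.005
finger_force: 0.0
```

Call:
servo_tool:
  motion: "-0.18 0.1 0 0 0 0; -0.36 0.18 0 0 0 0; -0.36 0.18 0 0 0 0; -0.36 0.18 0 0 0 0; -0.36 0.18 0 0 0 0"

```text
clock: 6.65
tcp_pos: [0.5696, -0.0746, 0.2111]
orientation: [-2.219, -2.223, -0.0]
contact_force: [-0.3, 0.2, 0.3]
gripper_width: 0.006
finger_force: 0.0
```

Run:
```python
from h import *
a=snap('wrist','w5')
s=get_state();print(s['clock'],s['tcp_pos'],s['contact_force'])
u,v=map(int,w2px(a,[.5279,-.036,.07]));x0,y0=u-10,max(v-80,0);print(x0,y0)
cv2.imwrite('pics/w5c.png',cv2.resize(a['img'][y0:y0+90,x0:x0+100],None,fx=6,fy=6,interpolation=cv2.INTER_CUBIC))
```

```text
6.7 [ 0.56966549 -0.07434482  0.21123578] [0.61107976 0.70667911 0.10738543]
204 64
```

View pics/w5c.png

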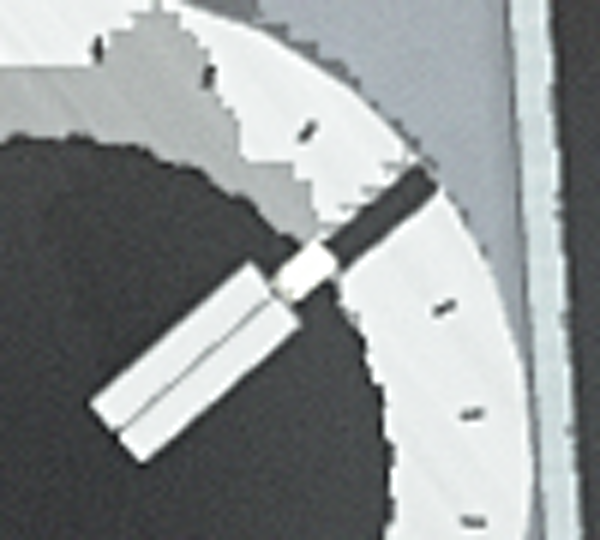

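The fin's centre line runs (118,433)→(275,295), the index spans (284,290)–(328,255), and the target line runs (334,260)→(428,180). They look lined up; I'll put a number on the rest.

Run:
```python
from h import *
c=load('w5');C=np.array([.5279,-.0361])
P=lambda u,v,z:px2w(c,204+u/6,64+v/6,z)[:2]
a=lambda d:np.arctan2(d[1],d[0])
f0,f1=P(118,433,.102),P(275,295,.102);print('fin',a(f1-f0),a((f0+f1)/2-C))
for p in[(284,287,.076),(326,255,.076),(334,260,.066),(428,180,.066),(308,131,.064),(444,307,.064),(473,414,.064),(209,76,.064)]:
  d=P(*p)-C;print(p,np.hypot(*d),a(d))
print('corners',[a(P(*p,.076)-C) for p in[(316,241),(337,267)]])
```

```text
fin 0.704048038634974 0.7042923960529094
(284, 287, 0.076) 0.049201352085495476 0.7160198094489731
(326, 255, 0.076) 0.057587498964142204 0.704176604481059
(334, 260, 0.066) 0.05833782945555131 0.6823718512528261
(428, 180, 0.066) 0.07833107948646689 0.684120770725949
(308, 131, 0.064) 0.07042884401975501 0.9505631493692487
(444, 307, 0.064) 0.07023291764012725 0.4294209209330573
(473, 414, 0.064) 0.07009601392074719 0.16509081834405734
(209, 76, 0.064) 0.07030942031680494 1.2111670011566709
corners [np.float64(0.7507413458581638), np.float64(0.6597338661957676)]
```

The dial is at 0.704 and the target at 0.689, about 1° apart, so it is lined up. Now the button, at about (0.529, −0.161).

Call:
servo_tool:
  motion: "-0.17 -0.08 0 0 0 0; -0.35 -0.164 0 0 0 0; -0.35 -0.164 0 0 0 0; -0.35 -0.164 0.2 0 0 0; -0.35 -0.164 0.4 0 0 0"

```text
clock: 7.2
tcp_pos: [0.5302, -0.1626, 0.1117]
orientation: [2.218, 2.22, 0.004]
contact_force: [0.7, 1.1, -0.5]
gripper_width: 0.0
finger_force: 0.0
```

Call:
servo_tool:
  motion: "0 0 0.04 0 0 0; 0 0 0.06 0 0 0; 0 0 0.07 0 0 0; 0 0 0.08 0 0 0; 0 0 0.09 0 0 0"

```text
clock: 7.7
tcp_pos: [0.5302, -0.1636, 0.0904]
orientation: [2.22, 2.22, 0.003]
contact_force: [-0.4, 1.1, -0.5]
gripper_width: 0.006
finger_force: 0.0
```

Run:
```python
from h import *
a=snap('scene','s6')
s=get_state();print(s['clock'],s['tcp_pos'],s['contact_force'])
cv2.imwrite('pics/s6c.png',cv2.resize(a['img'][130:220,270:370],None,fx=6,fy=6,interpolation=cv2.INTER_CUBIC))
```

```text
7.75 [ 0.52966856 -0.1635976   0.08960651] [-1.18338669  0.44724599 -0.55841858]
```

View pics/s6c.png

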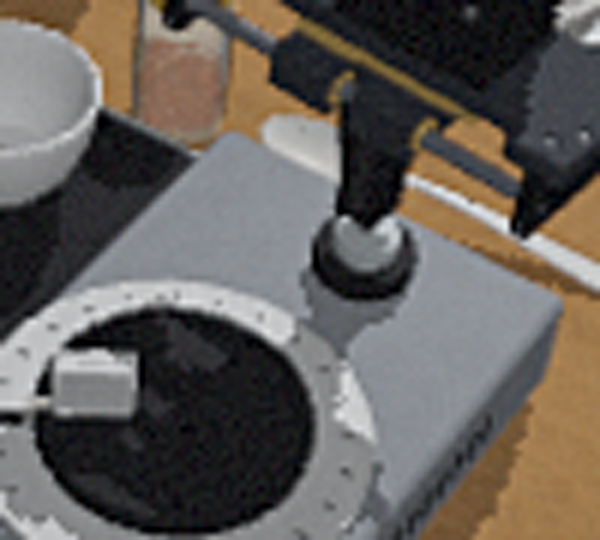

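The fingers stand just above the button, whose top centre is at (368,240), a couple of mm too far right. I'll correct that and press.

Call:
servo_tool:
  motion: "0.01 -0.004 0.01 0 0 0; 0.01 -0.004 0.02 0 0 0; 0.01 -0.004 0.03 0 0 0; 0.01 -0.004 0.04 0 0 0; 0.01 -0.004 0.04 0 0 0"

```text
clock: 8.25
tcp_pos: [0.5281, -0.1608, 0.0787]
orientation: [-2.221, -2.222, -0.0]
contact_force: [-0.8, 1.3, 2.9]
gripper_width: 0.007
finger_force: 1.7
```

Call:
servo_tool:
  motion: "0 0 0.008 0 0 0; 0 0 0.016 0 0 0; 0 0 0.016 0 0 0"

```text
clock: 8.55
tcp_pos: [0.5283, -0.1609, 0.0762]
orientation: [2.221, 2.221, 0.001]
contact_force: [-6.4, 3.7, 18.0]
gripper_width: 0.002
finger_force: 8.8
```

Call:
servo_tool:
  motion: "0 0 0.003 0 0 0; 0 0 0.003 0 0 0; 0 0 0.003 0 0 0"

```text
clock: 8.85
tcp_pos: [0.5283, -0.1608, 0.0761]
orientation: [2.221, 2.221, 0.001]
contact_force: [-10.1, 4.7, 24.3]
gripper_width: 0.006
finger_force: 12.2
```

Run:
```python
from h import *
s=get_state();print(s['clock'],s['tcp_pos'],s['contact_force'],s['torque'])
c=load('s2');E=c['extrinsics']  # button visible, released
for v in range(163,188,2):
  row=[]
  for u in range(320,344,3):
    z=c['z_map'][v,u];p=np.array([(u-c['cx'])/c['fx']*z,-(v-c['cy'])/c['fy']*z,-z]);w=E[:3,:3].T@(p-E[:3,3]);row.append('%4.0f,%4.0f,%3.0f'%tuple(1000*w))
  print(v,' '.join(row))
```

```text
8.85 [ 0.52830548 -0.16084502  0.07609738] [-10.08112016   4.65852032  24.31401786] [ 0.96004855  2.27009049 -0.0370275 ]
163  569,-173, 61  563,-177, 62  559,-185, 59  553,-191, 59  548,-196, 59  571,-255, -0  566,-263, -2  558,-265,  1
165  565,-168, 60  560,-173, 60  554,-178, 60  537,-165, 82  532,-171, 81  538,-196, 59  559,-253,  1  555,-262, -2
167  560,-162, 60  556,-168, 59  538,-154, 82  534,-160, 80  527,-164, 82  523,-171, 80  527,-194, 60  549,-253,  1
169  555,-154, 63  545,-152, 71  536,-151, 79  528,-152, 83  523,-158, 83  518,-164, 81  517,-178, 71  517,-194, 59
171  550,-148, 63  541,-147, 71  534,-150, 73  525,-149, 81  519,-153, 82  515,-160, 79  513,-172, 72  513,-187, 60
173  547,-144, 62  536,-141, 71  531,-146, 72  524,-148, 75  517,-151, 78  514,-160, 74  510,-168, 70  509,-183, 59
175  543,-139, 61  535,-140, 66  527,-140, 72  522,-146, 71  515,-149, 74  511,-158, 70  506,-163, 70  505,-176, 60
177  538,-133, 61  533,-139, 60  525,-139, 67  517,-140, 72  513,-147, 70  507,-152, 70  506,-166, 60  501,-171, 59
179  535,-129, 60  529,-134, 60  524,-139, 60  517,-142, 62  511,-146, 64  508,-156, 58  503,-161, 59  497,-165, 60
181  465, -13,198  526,-130, 59  456, -21,198  451, -24,199  508,-143, 61  503,-149, 60  498,-154, 60  492,-159, 60
183  461,  -7,200  457, -12,199  452, -16,199  448, -20,200  444, -25,198  500,-144, 60  494,-150, 59  488,-154, 61
185  458,  -3,200  454,  -9,198  449, -11,200  445, -16,199  441, -21,197  436, -23,200  490,-143, 60  485,-149, 60
187  455,   1,199  451,  -4,198  446,  -8,198  442, -12,199  437, -16,199  433, -20,199  429, -25,198  481,-143, 61
```

The button top stood at 82 mm and stops hard at 76 mm, above the 71 mm ring, so it is fully down. Now I release it and retreat.

Call:
servo_tool:
  motion: "0 0 -0.03 0 0 0; 0 0 -0.08 0 0 0; 0 0 -0.25 0 0 0; 0 0 -0.45 0 0 0; 0 0 -0.55 0 0 0"

```text
clock: 9.35
tcp_pos: [0.5291, -0.1617, 0.2161]
orientation: [2.219, 2.218, 0.004]
contact_force: [2.2, -0.5, -0.0]
gripper_width: 0.003
finger_force: 0.0
```

Call:
servo_tool:
  motion: "0.1 0.06 0 0 0 0; 0.3 0.164 0 0 0 0; 0.35 0.164 0 0 0 0; 0.35 0.164 0 0 0 0; 0.35 0.164 0 0 0 0"

```text
clock: 9.85
tcp_pos: [0.5689, -0.074, 0.2116]
orientation: [2.221, 2.221, -0.001]
contact_force: [0.2, -1.0, 0.1]
gripper_width: 0.005
finger_force: 0.0
```

Run:
```python
from h import *
a=snap('wrist','w7');b=snap('scene','s7')
s=get_state();print(s['clock'],s['tcp_pos'],s['contact_force'])
x=cv2.resize(a['img'],(512,384));y=cv2.resize(b['img'][100:290,190:400],(288,260),interpolation=cv2.INTER_CUBIC)
o=np.zeros((384,800,3),np.uint8);o[:,:512]=x;o[:260,512:]=y
cv2.imwrite('pics/f.png',o)
```

```text
9.95 [ 0.56868656 -0.0751751   0.21166316] [ 0.10088751 -0.37330373  0.19283499]
```

View pics/f.png

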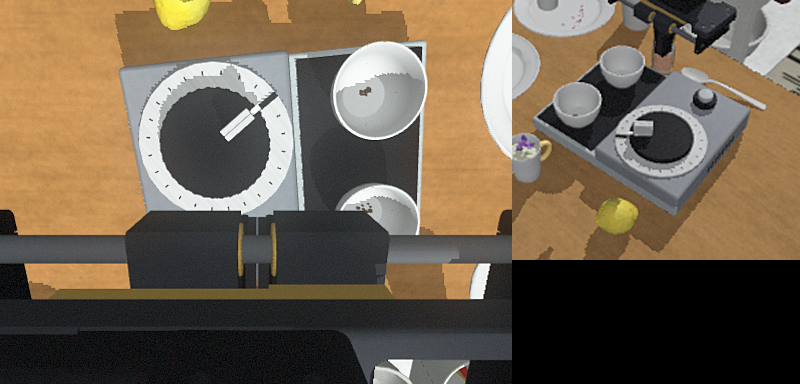

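The index at (257,108) still meets the target line at (270,98), the button is back up, and nothing else has moved.

```bash
python3 -c "
from h import *
print(finish_job())"
```

```text
the job is handed in; nothing more can be done
None
```

I pushed the dial's fin clockwise until the index mark lined up with the long target line (about 1° short), then pressed the start button fully down, let go, and handed the job in at about 10 s.

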